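# Third hand at the screwing jig

### The arm

A 6-joint arm with a two-finger parallel gripper is mounted at the origin on a cart in front of the work surface, level with it; the furniture and walls round the work are solid. World frame = base frame: x ahead of the robot, y to its left, z up, the work surface at z = 0. Lengths are in m, angles in rad, forces in N, time in s.
With the tool pointing down it reaches from about 0.35 to 0.775 m from the base axis. Payload 7.3 kg.
Tool frame: the origin (TCP) lies midway between the tips of the shut fingers; the grasp point (between the pads) lies 19 mm behind it (robot.grip_depth is the z of the grasp point in the tool frame, in m); z points along the fingers, y is the line along which they close (so a half turn about z gives the same grasp; the last joint's range is limited). The gripper opens to 92 mm and grips with 3 to 60 N. Pads are 19 mm wide; open, the fingers measure 130 mm over their backs; the gripper's body (75 mm by 190 mm) begins 47 mm behind the grasp point.
Start: joints at [-1.338, 0.342, 1.524, -0, 1.275, -0.146], TCP at [0.194, -0.488, 0.227] pointing down, gripper open.
Joint ranges: [-2.53, 2.53], [-0.77, 2.02], [0.04, 2.7], [-1, 4.14], [0.28, 2.66], [-3.11, 3.11]. Speed limits (rad/s): [2.57, 2.57, 3.14, 3.14, 3.14, 3.14].

### API

Orientations are given as [roll, pitch, yaw] about the fixed x, y, z axes, in that order (R = Rz(yaw) Ry(pitch) Rx(roll)).
In Python, from cell import robot, viewer gives the robot as it stands.
- The arm moves only by the tool step_arm, never from a script. Its argument "increments" is a list of rows, each an object with "delta_pos": the shift along the tool's x, y, z in cm, a list of three; "dr": the turn, a rotation vector about the tool's x, y, z in degrees, a list of three; "fingers": the closure, from -1 (fully open) to 1 (shut), so that 0 is half open. In form: [{"delta_pos": [tx, ty, tz], "dr": [wx, wy, wz], "fingers": fingers}, ...]. A call has exactly 5 rows; each row is the pose to reach, as a shift and turn from the pose commanded when the call began, along the tool's axes at that moment; what a row does not reach only later rows make up. A row lasts 1/8 s, in which the tool goes at most 62.5 mm and 10.7 degrees, less where a joint would pass 70% of its speed; a pose out of reach is approached as far as the arm can. A call with a gripper value outside its range is refused whole. The fingers move at their own pace and stop on an object; "newtons" is the grip in N (left out, the last holds). Time passes only in rows, so rows that repeat a pose let the fingers close, or fill a call up. It gives the time, the measured TCP pose, the force, the opening and the grip force at its end, in the units of the state.
- robot.observe(): the state, without advancing time (a new reading comes with each control period).
- viewer.read_camera(name): name is "scene" or "top"; returns the picture (400x640x3 uint8, red, green, blue); there is no depth.
- viewer.camera_params(name): a dict with "K" (3x3 intrinsics, pixels), "T" (4x4, takes a point from camera to world coordinates). Camera axes: x right, y down, z forward; pixel columns grow to the right and rows downward; lengths in m; the calibration is good to about 2 mm. A picture is of the moment at which its call begins. camera_params takes no time and is no camera call.
- robot.hand_in(): hands the job in; it is judged then, once.
The state is a dict: "time": time; "qpos": joint angles; "qvel": joint speeds; "joint_efforts": joint torques, N m; "tool_pos": TCP position; "tool_rot": TCP orientation; "contact_force": force on the tool from outside, world axes, zero at the start; "torque": the same for the moment, N m; "opening": finger opening in m; "grip_force": force on a finger pad.
Only numpy, scipy, OpenCV 4.12 (cv2) and the standard library are available. Lean on these libraries where they do the work, as an engineer would, in place of code of your own. Each camera call takes 0.05 s, during which the arm holds its last target. There are 200 camera calls.

### The job

Clear the jig by dropping the blue marker stub and the beech dowel pin that lie on its bed into the open tin. Then lay the batten flat in the lane between the two blue lines, butt its end squarely against the metal sprung stop, and push the stop back until the red pointer stands in the green band (about 10 N), never ramming it. Hold the push steady there for a couple of seconds and finish still holding and pressing the batten, so that a colleague can drive the screws; leave the nail jar, tape roll and oak block alone.

Things in the scene. Friction and masses are not known exactly. Their poses are not given: they have to be found in the camera images.
- jig: Assembly jig screwed to the bench: plywood bed (x -150 to +155, 120 wide in y, 12 thick) with a grey rear block (x +103 to +155, 100 wide, top 50 above the bench). Origin on the bench, under the lane's middle line; the bed's top is at z +12 mm. Its x axis points along the lane towards the sprung stop and away from the robot (yaw within 0.3 rad of straight ahead); the lane runs along the line y = 0 between two blue lines at y = +-41 mm. Fixed.
- spring_stop (a joint): Travel of the aluminium stop plate (90 wide, 12 thick, from 1 above the bed to 55 above the bench) that stands across the lane, in m along jig +x: 0 at rest, end of travel 0.034. A plain spring pushes it back: 0.5 N per mm, no preload. The red pointer on top of the plate stands in the green band on the grey block at about 0.014 to 0.026 m; mid-band 0.020 m is 10 N.
- stop_face (a point): Centre of the stop plate's pressing face (it faces the robot, jig -x); moves with the plate. At rest it is at jig x +55, y 0, z +32 mm.
- batten: Pale planed wooden batten, 60 (x, its width) x 195 (y, its length) x 34 high (z), about 0.24 kg, lying flat on the bench to one side of the jig, its length roughly along the robot's x. Origin at the centre of its underside. Either end may go to the stop.
- batten_center (a point): Centre of the batten, 17 mm above its underside; axes as the batten's.
- marker_center (a point): Centre of the blue marker stub with white end, 13 x 62 x 12 mm, 12 g, long axis y, lying on the bed; 6 mm above its underside.
- pin_center (a point): Centre of the pale beech dowel pin, 12 mm thick, 46 mm long along y, 12 g, lying on the bed; it does not roll. 6 mm above its underside.
- tin: Open round aluminium tin, straight-sided, outside radius 48 mm, wall 3 mm, 75 mm high, 0.4 kg, standing loose on the bench on the other side of the jig from the batten. Origin at the centre of its underside, mouth up.
- nail_jar: Bystander: jar of nails with a yellow lid, 63 mm across, 76 high, loose; origin at the centre of its underside.
- tape_roll: Bystander: roll of masking tape lying flat, 77 mm across, 18 high, loose; origin at the centre of its underside.
- oak_block: Bystander: dark oak block 62 x 62 x 40 mm, loose; origin at the centre of its underside.

How it is judged:
On the way, in this order (a step that is already met when the one before it is completed fails the run):
1. the marker stub and the dowel pin are in the tin (horizontal distance between each of marker_center, pin_center and tin below 0.044 m and z of each of marker_center, pin_center in the frame of tin below 0.06 m), for 0.2 s.
2. the batten lies flat and square in the lane and presses the stop with 6 to 14 N, steadily for 1.5 s (y of batten_center in the frame of jig between -0.012 and 0.012 m and z of batten_center in the frame of jig below 0.035 m and angle between batten's own z axis and vertical below 0.08 rad and angle between the y axis of batten and the x axis of jig, either way round below 0.09 rad and contact force between batten and spring_stop between 6 and 14 N and value of joint spring_stop between 0.012 and 0.028 m), for 1.5 s.
At the end, for the whole second after the job is handed in: Marker and pin inside the upright tin; batten flat on the bed (6 mm), within 12 mm of mid-lane and 5 degrees of it, at rest, fingers still on it, pressing the stop with 6 to 14 N (pushed back 12 to 28 mm); nail jar, tape roll, oak block moved under 30 mm (all of step 1 and all of step 2 and contact force between the fingers and batten above 2 N and angle between tin's own z axis and vertical below 0.15 rad and linear speed of batten below 0.01 m/s and distance of each of nail_jar, tape_roll, oak_block from where it was at the start of the episode below 0.03 m); the arm keeps its last pose, push and grip.
It fails at once if the stop is rammed: more than 24 N between batten and stop (contact force between batten and spring_stop above 24 N).
It fails at once if the nail jar, tape roll or oak block is moved more than 30 mm (distance of any of nail_jar, tape_roll, oak_block from where it was at the start of the episode above 0.03 m).
It fails at once if the tin is knocked over (angle between tin's own z axis and vertical above 0.6 rad).
It also fails if it takes over 72 s, if anything falls off the work surface, if the arm or the gripper's body presses on something with over 40 N, if the wrist force passes 120 N, or if a joint passes its speed limit or range.

## Working session

There is one attempt and no reset: what is moved stays moved. The work goes in short steps, Python scripts to look and compute and a tool call to move; the robot and the scene stay as the last step left them, time stands still between calls to the robot, and variables do not carry over. Pictures are saved under pics/ and viewed, at most 10 in all, crops included, and the job is handed in when it is done.

Besides the shell and the picture viewer there is one more tool, called after "Emit:" as a command line: name --argument value ..., lists and objects as JSON in quotes. step_arm: Moves the arm, as the interface text tells. Its arguments: {"type":"object","properties":{"increments":{"type":"array"},"newtons":{"type":"number"}},"required":["increments"]}

```bash
mkdir -p pics
python3 - <<'E'
from cell import robot, viewer
import cv2,numpy as np
for n in("top","scene"):
    cv2.imwrite(f"pics/{n}0.png",viewer.read_camera(n)[:,:,::-1]); p=viewer.camera_params(n); print(n,np.round(p["K"],1).tolist(),np.round(p["T"],3).tolist())
print(robot.observe(), robot.grip_depth)
E
```

```text
top [[442.5, 0.0, 321.8], [0.0, 442.5, 203.5], [0.0, 0.0, 1.0]] [[-0.014, -0.989, 0.145, 0.365], [-1.0, 0.015, 0.006, 0.014], [-0.008, -0.145, -0.989, 1.539], [0.0, 0.0, 0.0, 1.0]]
scene [[458.3, 0.0, 317.8], [0.0, 458.3, 198.0], [0.0, 0.0, 1.0]] [[-0.601, -0.552, 0.578, -0.238], [-0.799, 0.424, -0.426, 0.621], [-0.01, -0.718, -0.696, 1.023], [0.0, 0.0, 0.0, 1.0]]
{'time': 0.1, 'qpos': array([-1.33798798e+00,  3.42642456e-01,  1.52489401e+00, -1.58954522e-06,
        1.27536291e+00, -1.46035813e-01]), 'qvel': array([-1.09857226e-03, -1.48797069e-03, -1.74589917e-03, -2.35663421e-04,
        7.77266834e-06, -6.71199526e-04]), 'joint_efforts': array([ 1.21508619e-03, -4.32005489e+01, -2.44693565e+01,  7.18623935e-02,
        5.26643428e-02, -3.62215542e-05]), 'tool_pos': array([ 0.19409329, -0.48743918,  0.22612953]), 'tool_rot': array([-3.14029962e+00, -1.88646261e-04,  3.78844503e-01]), 'contact_force': array([-0.19222909,  0.17248863,  0.82496828]), 'torque': array([-0.03857089, -0.00702069, -0.00594559]), 'grip_force': 0.0, 'opening': 0.09200332971760897} -0.0188
```

View pics/top0.png

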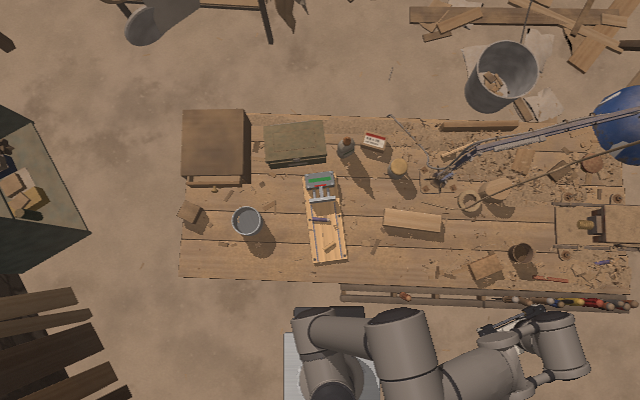

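View pics/scene0.png

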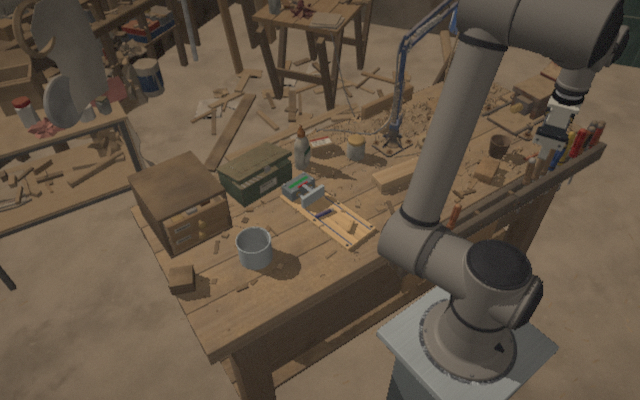

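The top view shows the jig at about (325,218), the tin at (247,222), the batten at (412,220), the jar at (398,167), the tape at (468,202) and the oak block at (188,211). I'll zoom in on the jig.

Run:
```python
import cv2,numpy as np
t=cv2.imread("pics/top0.png");s=cv2.imread("pics/scene0.png")
a=cv2.resize(t[160:275,290:450],None,fx=5,fy=5,interpolation=cv2.INTER_CUBIC)
cv2.imwrite("pics/c1.png",a)
b=cv2.resize(s[150:260,270:430],None,fx=5,fy=5,interpolation=cv2.INTER_CUBIC)
cv2.imwrite("pics/c2.png",b)
```

```text
(no output)
```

View pics/c1.png

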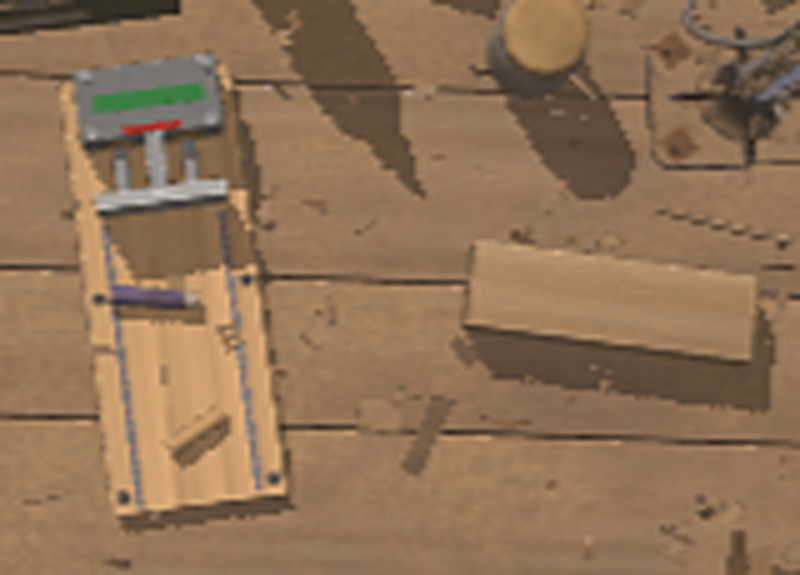

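View pics/c2.png

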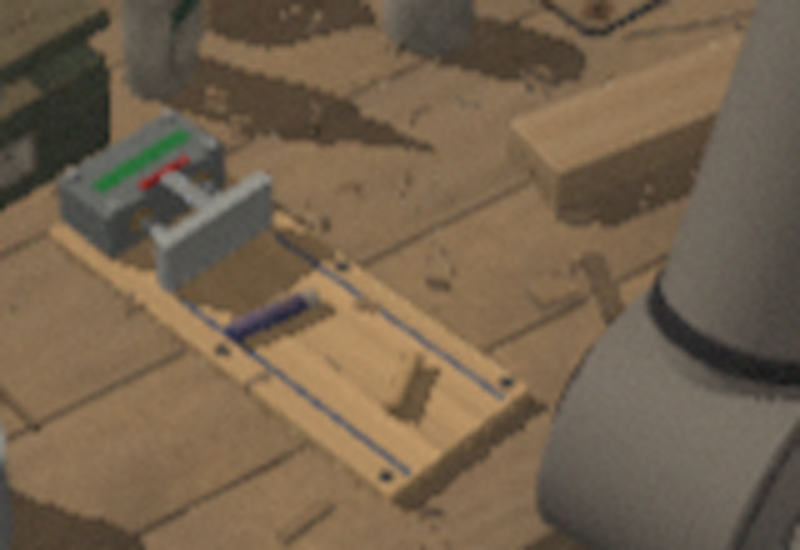

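The crops show the blue lines at (105,228)-(140,505) and (222,210)-(260,490), and the marker at (112,296)-(198,298). The pin runs (172,446)-(226,416), and the batten top has corners (472,242), (756,275), (750,360), (465,325).

```bash
cat > h.py <<'E'
import numpy as np,cv2
from cell import robot,viewer
def P(name,uv,z):
    p=viewer.camera_params(name);uv=np.atleast_2d(uv).astype(float)
    d=(np.linalg.inv(p["K"])@np.c_[uv,np.ones(len(uv))].T).T@p["T"][:3,:3].T
    o=p["T"][:3,3]; return o+d*((z-o[2])/d[:,2])[:,None]
def crop(c,x0,y0,f=5): return (np.atleast_2d(c)+.5)/f-.5+np.array([x0,y0])
E
python3 - <<'E'
from h import *
np.set_printoptions(precision=4,suppress=True)
T=lambda c,z:P("top",crop(c,290,160),z)
S=lambda c,z:P("scene",crop(c,270,150),z)
L=T([(105,228),(140,505),(222,210),(260,490)],.012);print("lines",L, [np.arctan2(*(L[i]-L[i+1])[[1,0]]) for i in(0,2)])
print("near corners bed",T([(116,514),(288,490)],.012),S([(392,497),(527,392)],.012))
print("stop top front",T([(98,210),(228,197)],.055))
print("greyblock corners",T([(75,75),(212,57),(222,128),(85,143)],.05))
print("marker T",T([(112,293),(198,300)],.018),"S",S([(230,330),(315,298)],.018))
print("pin T",T([(172,448),(228,416)],.022),"S",S([(395,412),(425,360)],.02))
B=T([(472,242),(756,275),(750,360),(465,325)],.034);print("batten",B,B.mean(0),np.linalg.norm(np.diff(B,axis=0),axis=1))
# tin rim by mask
img=cv2.imread("pics/top0.png")
h=cv2.cvtColor(img,cv2.COLOR_BGR2HSV);m=((h[...,1]<70)).astype(np.uint8)
r=np.zeros_like(m);r[195:250,220:280]=m[195:250,220:280]
n,l,st,c=cv2.connectedComponentsWithStats(r);k=1+st[1:,4].argmax();print(st[k],c[k]);x,y,w,hh=st[k][:4]
print("tin c",P("top",[(x+w/2-.5,y+hh/2-.5),(x,y+hh/2),(x+w-1,y+hh/2),(x+w/2,y),(x+w/2,y+hh-1)],.075))
s0=cv2.resize(img[195:250,220:280],None,fx=5,fy=5);cv2.imwrite("pics/tin.png",s0)
print("jar,oak,tape",P("top",[(398,166),(188,211),(468,202)],.05))
E
```

```text
lines [[ 0.5842  0.0619  0.012 ]
 [ 0.3923  0.0399  0.012 ]
 [ 0.5957 -0.0199  0.012 ]
 [ 0.4013 -0.0424  0.012 ]] [np.float64(0.11379458226056653), np.float64(0.11514793585173944)]
near corners bed [[ 0.3864  0.0565  0.012 ]
 [ 0.401  -0.0616  0.012 ]] [[ 0.3834  0.0592  0.012 ]
 [ 0.3967 -0.0556  0.012 ]]
stop top front [[ 0.5905  0.0652  0.055 ]
 [ 0.5981 -0.0232  0.055 ]]
greyblock corners [[ 0.6853  0.0802  0.05  ]
 [ 0.6964 -0.0142  0.05  ]
 [ 0.6467 -0.0201  0.05  ]
 [ 0.6377  0.0738  0.05  ]]
marker T [[ 0.5379  0.0573  0.018 ]
 [ 0.5321 -0.0021  0.018 ]] S [[ 0.54    0.0572  0.018 ]
 [ 0.53   -0.0005  0.018 ]]
pin T [[ 0.4304  0.0174  0.022 ]
 [ 0.4516 -0.0212  0.022 ]] S [[ 0.4268  0.0214  0.02  ]
 [ 0.4478 -0.0193  0.02  ]]
batten [[ 0.5675 -0.1905  0.034 ]
 [ 0.5418 -0.3836  0.034 ]
 [ 0.4837 -0.3765  0.034 ]
 [ 0.5105 -0.1837  0.034 ]] [ 0.5259 -0.2836  0.034 ] [0.1949 0.0585 0.1946]
[231 206  32  30 738] [246.813  220.7127]
tin c [[0.527  0.274  0.075 ]
 [0.5261 0.3256 0.075 ]
 [0.5246 0.2223 0.075 ]
 [0.5758 0.2728 0.075 ]
 [0.4787 0.2718 0.075 ]]
jar,oak,tape [[ 0.7104 -0.2414  0.05  ]
 [ 0.5653  0.478   0.05  ]
 [ 0.5815 -0.4738  0.05  ]]
```

Emit:
step_arm --increments '[{"delta_pos":[4.1,-3.6,1],"dr":[0,0,-9.6],"fingers":-0.2},{"delta_pos":[8.2,-7.2,2],"dr":[0,0,-19.2],"fingers":0.1},{"delta_pos":[12.3,-10.8,3],"dr":[0,0,-28.8],"fingers":0.1},{"delta_pos":[16.4,-14.4,4],"dr":[0,0,-38.4],"fingers":0.1},{"delta_pos":[20.5,-18,5],"dr":[0,0,-48],"fingers":0.1}]' --newtons 15

```text
time: 0.72
tool_pos: [0.3185, -0.2431, 0.1764]
tool_rot: [3.141, -0.0, 1.222]
contact_force: [2.0, -0.0, 0.2]
opening: 0.0462
grip_force: 0.0
```

```bash
cat >> h.py <<'E'
from scipy.spatial.transform import Rotation as Ro
def go(x,y,z,yaw):
    s=robot.observe();R=Ro.from_euler("xyz",s["tool_rot"]);G=Ro.from_euler("xyz",[np.pi,0,yaw])
    print("d cm",np.round(100*R.inv().apply(np.array([x,y,z])-s["tool_pos"]),2),"dr deg",np.round(np.degrees((R.inv()*G).as_rotvec()),1))
    print(round(s["time"],2),s["tool_pos"].round(4),s["tool_rot"].round(3),"op",round(s["opening"],4),"grip",round(float(s["grip_force"]),1),"F",s["contact_force"].round(1))
E
python3 -c "
from h import *
go(.4385,-.001,.06,2.06)"
```

```text
d cm [26.85  2.99 11.64] dr deg [  0.   0. -48.]
0.72 [ 0.3185 -0.2431  0.1764] [ 3.141 -0.     1.222] op 0.0462 grip 0.0 F [ 2.  -0.   0.2]
```

Emit:
step_arm --increments '[{"delta_pos":[5.4,0.6,2],"dr":[0,0,-9.6],"fingers":0.13},{"delta_pos":[10.8,1.2,4],"dr":[0,0,-19.2],"fingers":0.13},{"delta_pos":[16.2,1.8,6.5],"dr":[0,0,-28.8],"fingers":0.13},{"delta_pos":[21.6,2.4,9],"dr":[0,0,-38.4],"fingers":0.13},{"delta_pos":[26.8,3,11.6],"dr":[0,0,-48],"fingers":0.13}]'

```text
time: 1.35
tool_pos: [0.4399, -0.0021, 0.0599]
tool_rot: [3.141, 0.0, 2.06]
contact_force: [1.0, -0.8, 0.1]
opening: 0.0398
grip_force: 0.0
```

```bash
python3 -c "
from h import *
go(.4385,-.001,.0145,2.06)
a=viewer.read_camera('scene')[:,:,::-1];cv2.imwrite('pics/s1.png',cv2.resize(a[130:280,250:450],None,fx=4,fy=4,interpolation=2))"
```

```text
d cm [ 0.16 -0.07  4.54] dr deg [0. 0. 0.]
1.35 [ 0.4399 -0.0021  0.0599] [3.141 0.    2.06 ] op 0.0398 grip 0.0 F [ 1.  -0.8  0.1]
```

View pics/s1.png

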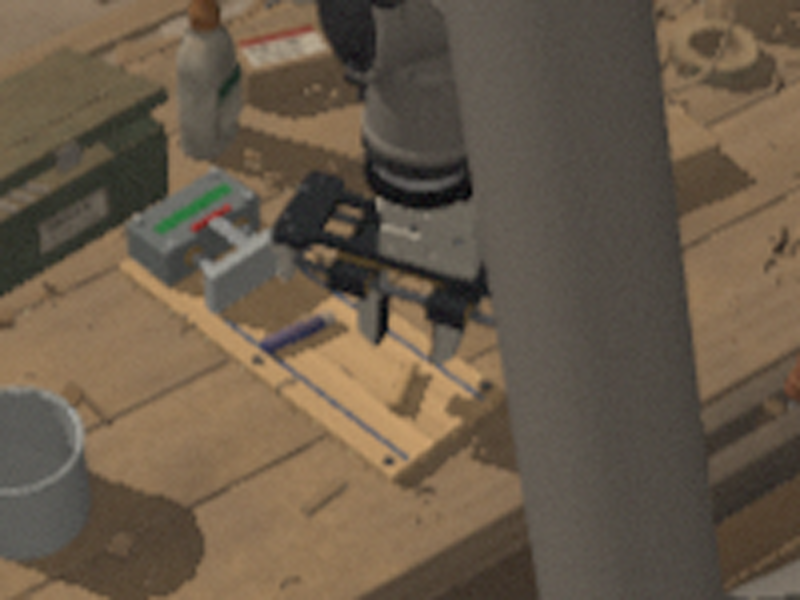

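The view shows the fingertips at (375,335) and (445,355), straddling the pin at (405,390) below, so I'm descending.

Emit:
step_arm --increments '[{"delta_pos":[0.1,0,2.5],"dr":[0,0,0],"fingers":0.13},{"delta_pos":[0.1,0,4.5],"dr":[0,0,0],"fingers":0.13},{"delta_pos":[0.1,0,4.5],"dr":[0,0,0],"fingers":1},{"delta_pos":[0.1,0,4.5],"dr":[0,0,0],"fingers":1},{"delta_pos":[0.1,0,4.5],"dr":[0,0,0],"fingers":1}]'

```text
time: 2.02
tool_pos: [0.4393, -0.0032, 0.0165]
tool_rot: [3.14, 0.001, 2.054]
contact_force: [-0.6, -0.1, -0.4]
opening: 0.0144
grip_force: 0.0
```

```bash
python3 -c "
from h import *
go(.526,.273,.12,2.06);go(.526,.273,.12,1.706)"
```

```text
d cm [ 20.42  20.52 -10.35] dr deg [ 0.1  0.1 -0.3]
2.02 [ 0.4393 -0.0032  0.0165] [3.140e+00 1.000e-03 2.054e+00] op 0.0144 grip 0.0 F [-0.6 -0.1 -0.4]
d cm [ 20.42  20.52 -10.35] dr deg [ 0.1  0.  19.9]
2.02 [ 0.4393 -0.0032  0.0165] [3.140e+00 1.000e-03 2.054e+00] op 0.0144 grip 0.0 F [-0.6 -0.1 -0.4]
```

Emit:
step_arm --increments '[{"delta_pos":[0,0,0],"dr":[0,0,0],"fingers":1},{"delta_pos":[0,0,0],"dr":[0,0,0],"fingers":1},{"delta_pos":[0,0,-3],"dr":[0,0,0],"fingers":1},{"delta_pos":[0,0,-6],"dr":[0,0,0],"fingers":1},{"delta_pos":[0,0,-11],"dr":[0,0,0],"fingers":1}]'

```text
time: 2.65
tool_pos: [0.4376, -0.0028, 0.126]
tool_rot: [-3.139, -0.002, 2.054]
contact_force: [0.1, -0.1, -0.3]
opening: 0.0113
grip_force: 15.0
```

Emit:
step_arm --increments '[{"delta_pos":[4.1,4.1,0],"dr":[0,0,4],"fingers":1},{"delta_pos":[8.2,8.2,0],"dr":[0,0,8],"fingers":1},{"delta_pos":[12.3,12.3,0],"dr":[0,0,12],"fingers":1},{"delta_pos":[16.4,16.4,0],"dr":[0,0,16],"fingers":1},{"delta_pos":[20.5,20.5,0],"dr":[0,0,20],"fingers":1}]'

```text
time: 3.28
tool_pos: [0.5251, 0.2757, 0.1257]
tool_rot: [3.141, 0.0, 1.703]
contact_force: [0.9, -0.3, 0.6]
opening: 0.0114
grip_force: 15.0
```

```bash
python3 -c "
from h import *
go(.526,.273,.055,1.706)"
```

```text
d cm [-0.28  0.05  7.07] dr deg [ 0.   0.  -0.2]
3.27 [0.5251 0.2757 0.1257] [3.141 0.    1.703] op 0.0114 grip 15.0 F [ 0.9 -0.3  0.6]
```

Emit:
step_arm --increments '[{"delta_pos":[-0.3,0,4],"dr":[0,0,0],"fingers":1},{"delta_pos":[-0.3,0,7],"dr":[0,0,0],"fingers":1},{"delta_pos":[-0.3,0,7],"dr":[0,0,0],"fingers":0.35},{"delta_pos":[-0.3,0,7],"dr":[0,0,0],"fingers":0.35},{"delta_pos":[-0.3,0,0],"dr":[0,0,0],"fingers":0.35}]'

```text
time: 3.9
tool_pos: [0.5233, 0.2698, 0.1162]
tool_rot: [-3.134, 0.002, 1.705]
contact_force: [1.3, 0.3, 1.1]
opening: 0.0295
grip_force: 0.0
```

```bash
python3 -c "
from h import *
go(.535,.028,.11,1.706)"
```

```text
d cm [-24.12  -2.07   0.68] dr deg [-0.4  0.1 -0.1]
3.9 [0.5233 0.2698 0.1162] [-3.134e+00  2.000e-03  1.705e+00] op 0.0295 grip 0.0 F [1.3 0.3 1.1]
```

Emit:
step_arm --increments '[{"delta_pos":[-4.9,-0.46,0],"dr":[0,0,0],"fingers":0.13},{"delta_pos":[-9.8,-0.92,0],"dr":[0,0,0],"fingers":0.13},{"delta_pos":[-14.7,-1.38,1],"dr":[0,0,0],"fingers":0.13},{"delta_pos":[-19.6,-1.84,3],"dr":[0,0,0],"fingers":0.13},{"delta_pos":[-24.4,-2.2,5],"dr":[0,0,0],"fingers":0.13}]'

```text
time: 4.53
tool_pos: [0.5375, 0.0243, 0.07]
tool_rot: [3.137, 0.001, 1.705]
contact_force: [1.1, -0.1, 0.3]
opening: 0.0402
grip_force: 0.0
```

```bash
python3 -c "
from h import *
go(.535,.028,.0145,1.706)
a=viewer.read_camera('top')[:,:,::-1];s=viewer.read_camera('scene')[:,:,::-1]
r=lambda i:cv2.resize(i,(400,400),interpolation=2)
cv2.imwrite('pics/s2.png',np.hstack([r(a[170:270,220:320]),r(s[180:280,220:320])]))"
```

```text
d cm [ 0.41 -0.22  5.55] dr deg [ 0.3  0.1 -0.1]
4.53 [0.5375 0.0243 0.07  ] [3.137e+00 1.000e-03 1.705e+00] op 0.0402 grip 0.0 F [ 1.1 -0.1  0.3]
```

View pics/s2.png

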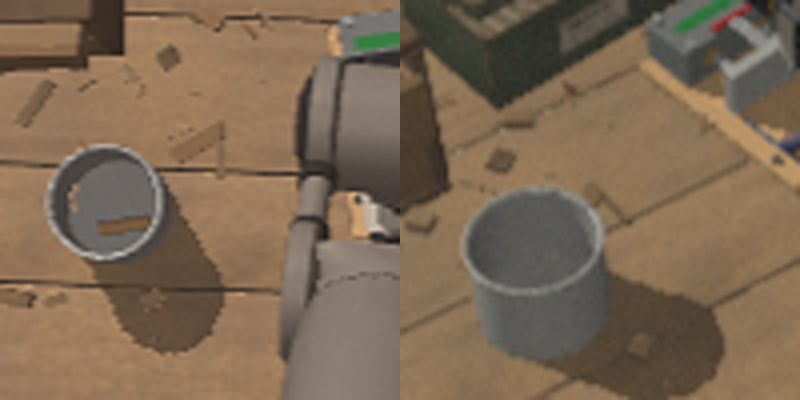

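The pin is lying inside the tin, at (125,225) in the left panel, and the tin is upright. Next is the marker.

Emit:
step_arm --increments '[{"delta_pos":[0.3,-0.1,2.5],"dr":[0,0,0],"fingers":0.13},{"delta_pos":[0.3,-0.1,5],"dr":[0,0,0],"fingers":0.13},{"delta_pos":[0.3,-0.1,6.0],"dr":[0,0,0],"fingers":0.13},{"delta_pos":[0.3,-0.1,6.0],"dr":[0,0,0],"fingers":1},{"delta_pos":[0.3,-0.1,6.0],"dr":[0,0,0],"fingers":1}]'

```text
time: 5.25
tool_pos: [0.5362, 0.0295, 0.0122]
tool_rot: [3.138, 0.001, 1.706]
contact_force: [-6.1, 0.0, 19.1]
opening: 0.0243
grip_force: 10.0
```

Emit:
step_arm --increments '[{"delta_pos":[0,0,0],"dr":[0,0,0],"fingers":1},{"delta_pos":[0,0,0],"dr":[0,0,0],"fingers":1},{"delta_pos":[0,0,0],"dr":[0,0,0],"fingers":1},{"delta_pos":[0,0,-5],"dr":[0,0,0],"fingers":1},{"delta_pos":[0,0,-11],"dr":[0,0,0],"fingers":1}]'

```text
time: 5.88
tool_pos: [0.5347, 0.0296, 0.1205]
tool_rot: [3.142, -0.0, 1.706]
contact_force: [0.9, -0.1, 0.9]
opening: 0.0106
grip_force: 15.0
```

```bash
python3 -c "
from h import *
go(.526,.273,.125,1.706)"
```

```text
d cm [24.24  2.41 -0.45] dr deg [ 0. -0. -0.]
5.88 [0.5347 0.0296 0.1205] [ 3.142 -0.     1.706] op 0.0106 grip 15.0 F [ 0.9 -0.1  0.9]
```

Emit:
step_arm --increments '[{"delta_pos":[4.9,0.5,0],"dr":[0,0,0],"fingers":1},{"delta_pos":[9.8,1.0,0],"dr":[0,0,0],"fingers":1},{"delta_pos":[14.7,1.5,0],"dr":[0,0,0],"fingers":1},{"delta_pos":[19.6,2.0,0],"dr":[0,0,0],"fingers":1},{"delta_pos":[24.2,2.4,0],"dr":[0,0,0],"fingers":1}]'

```text
time: 6.5
tool_pos: [0.5263, 0.2745, 0.1202]
tool_rot: [3.139, -0.001, 1.706]
contact_force: [0.0, -0.6, 0.3]
opening: 0.011
grip_force: 15.0
```

Emit:
step_arm --increments '[{"delta_pos":[0,0,3],"dr":[0,0,0],"fingers":1},{"delta_pos":[0,0,6.5],"dr":[0,0,0],"fingers":1},{"delta_pos":[0,0,6.5],"dr":[0,0,0],"fingers":0.35},{"delta_pos":[0,0,6.5],"dr":[0,0,0],"fingers":0.35},{"delta_pos":[0,0,-2],"dr":[0,0,0],"fingers":0.35}]'

```text
time: 7.12
tool_pos: [0.5243, 0.2712, 0.1142]
tool_rot: [-3.135, 0.002, 1.705]
contact_force: [2.0, 0.4, 0.7]
opening: 0.0292
grip_force: 0.0
```

```bash
python3 -c "
from h import *
go(.5255,-.2835,.14,1.438)"
```

```text
d cm [-55.    -7.31  -2.44] dr deg [-0.4  0.1 15.3]
7.12 [0.5243 0.2712 0.1142] [-3.135e+00  2.000e-03  1.705e+00] op 0.0292 grip 0.0 F [2.  0.4 0.7]
```

Emit:
step_arm --increments '[{"delta_pos":[-5.5,-0.73,0],"dr":[0,0,1.5],"fingers":-1},{"delta_pos":[-11,-1.46,0],"dr":[0,0,3],"fingers":-1},{"delta_pos":[-16.5,-2.2,0],"dr":[0,0,4.5],"fingers":-1},{"delta_pos":[-22,-2.9,0],"dr":[0,0,6],"fingers":-1},{"delta_pos":[-27.5,-3.65,0],"dr":[0,0,7.5],"fingers":-1}]'

```text
time: 7.75
tool_pos: [0.528, -0.0074, 0.1183]
tool_rot: [3.137, 0.001, 1.573]
contact_force: [1.1, -0.1, -0.1]
opening: 0.0753
grip_force: 0.0
```

```bash
python3 -c "
from h import *
go(.5255,-.2835,.09,1.438)"
```

```text
d cm [-27.61  -0.32   2.85] dr deg [0.3 0.  7.7]
7.75 [ 0.528  -0.0074  0.1183] [3.137e+00 1.000e-03 1.573e+00] op 0.0753 grip 0.0 F [ 1.1 -0.1 -0.1]
```

Emit:
step_arm --increments '[{"delta_pos":[-5.5,-0.1,0],"dr":[0,0,1.5],"fingers":-1},{"delta_pos":[-11,-0.1,0],"dr":[0,0,3],"fingers":-1},{"delta_pos":[-16.5,-0.2,0.5],"dr":[0,0,4.5],"fingers":-1},{"delta_pos":[-22,-0.2,1.5],"dr":[0,0,6],"fingers":-1},{"delta_pos":[-27.3,-0.3,2.8],"dr":[0,0,7.6],"fingers":-1}]'

```text
time: 8.38
tool_pos: [0.5258, -0.2813, 0.0904]
tool_rot: [3.137, 0.002, 1.44]
contact_force: [1.0, 0.9, -0.4]
opening: 0.0918
grip_force: 0.0
```

```bash
python3 -c "
from h import *
go(.5255,-.2835,.009,1.438)
a=viewer.read_camera('top')[:,:,::-1];s=viewer.read_camera('scene')[:,:,::-1]
r=lambda i:cv2.resize(i,(400,400),interpolation=2)
cv2.imwrite('pics/s3.png',np.hstack([r(a[170:270,220:320]),cv2.resize(s[100:250,320:470],(400,400))]))"
```

```text
d cm [-0.21 -0.04  8.14] dr deg [0.3 0.1 0.1]
8.38 [ 0.5258 -0.2813  0.0904] [3.137e+00 2.000e-03 1.440e+00] op 0.0918 grip 0.0 F [ 1.   0.9 -0.4]
```

View pics/s3.png

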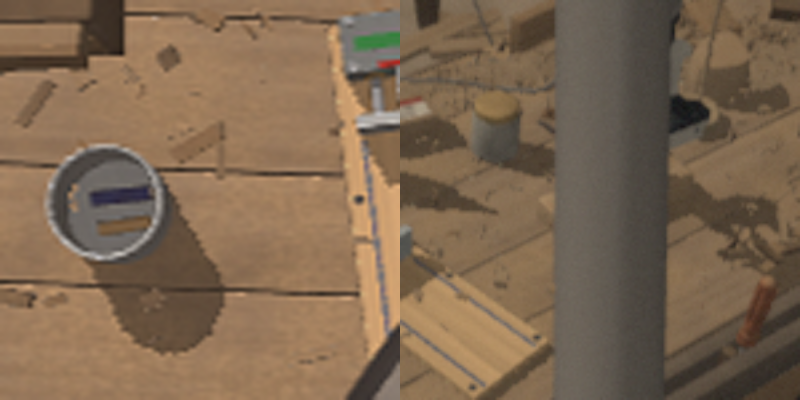

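Both pieces are in the tin: the marker at (120,195) and the pin at (125,227). The arm hides the gripper in the right panel. I'm lowering over the batten.

Emit:
step_arm --increments '[{"delta_pos":[-0.1,0,2.5],"dr":[0,0,0],"fingers":-1},{"delta_pos":[-0.1,0,5],"dr":[0,0,0],"fingers":-1},{"delta_pos":[-0.1,0,7],"dr":[0,0,0],"fingers":-1},{"delta_pos":[-0.1,0,7.9],"dr":[0,0,0],"fingers":-1},{"delta_pos":[-0.1,0,7.9],"dr":[0,0,0],"fingers":-1}]'

```text
time: 9.1
tool_pos: [0.5251, -0.2793, 0.0096]
tool_rot: [3.141, 0.0, 1.442]
contact_force: [-0.8, 0.0, -0.2]
opening: 0.0914
grip_force: 0.0
```

Emit:
step_arm --increments '[{"delta_pos":[0,0,0],"dr":[0,0,0],"fingers":0.5},{"delta_pos":[0,0,0],"dr":[0,0,0],"fingers":1},{"delta_pos":[0,0,0],"dr":[0,0,0],"fingers":1},{"delta_pos":[0,0,0],"dr":[0,0,0],"fingers":1},{"delta_pos":[0,0,0],"dr":[0,0,0],"fingers":1}]' --newtons 35

```text
time: 9.72
tool_pos: [0.5248, -0.2795, 0.009]
tool_rot: [3.141, 0.0, 1.441]
contact_force: [-0.9, 0.8, 2.8]
opening: 0.0599
grip_force: 34.9
```

```bash
python3 -c "
from h import *
go(.5255,-.2835,.10,1.438)"
```

```text
d cm [-0.39  0.12 -9.1 ] dr deg [0.  0.  0.2]
9.72 [ 0.5248 -0.2795  0.009 ] [3.141 0.    1.441] op 0.0599 grip 34.9 F [-0.9  0.8  2.8]
```

Emit:
step_arm --increments '[{"delta_pos":[0,0,-2],"dr":[0,0,0],"fingers":1},{"delta_pos":[0,0,-5],"dr":[0,0,0],"fingers":1},{"delta_pos":[0,0,-8],"dr":[0,0,0],"fingers":1},{"delta_pos":[0,0,-10],"dr":[0,0,0],"fingers":1},{"delta_pos":[0,0,-10],"dr":[0,0,0],"fingers":1}]'

```text
time: 10.35
tool_pos: [0.5252, -0.2797, 0.1096]
tool_rot: [3.14, 0.001, 1.442]
contact_force: [-0.1, -0.0, -4.0]
opening: 0.0599
grip_force: 34.9
```

```bash
python3 -c "
from h import *
go(.49,.0102,.109,.114)"
```

```text
d cm [ 2.83e+01 -7.22e+00  1.00e-02] dr deg [ 0.1 -0.  76.1]
10.35 [ 0.5252 -0.2797  0.1096] [3.140e+00 1.000e-03 1.442e+00] op 0.0599 grip 34.9 F [-0.1 -0.  -4. ]
```

Emit:
step_arm --increments '[{"delta_pos":[2.8,-0.7,0],"dr":[0,0,7.6],"fingers":1},{"delta_pos":[5.7,-1.4,0],"dr":[0,0,15.2],"fingers":1},{"delta_pos":[8.5,-2.1,0],"dr":[0,0,22.8],"fingers":1},{"delta_pos":[11.3,-2.9,0],"dr":[0,0,30.4],"fingers":1},{"delta_pos":[14.2,-3.6,0],"dr":[0,0,38],"fingers":1}]'

```text
time: 10.98
tool_pos: [0.5061, -0.1327, 0.107]
tool_rot: [-3.139, 0.001, 0.774]
contact_force: [1.0, 0.1, -2.7]
opening: 0.0599
grip_force: 34.9
```

```bash
python3 -c "
from h import *
go(.49,.0102,.109,.114)"
```

```text
d cm [  8.83 -11.34  -0.18] dr deg [-0.1  0.1 37.8]
10.97 [ 0.5061 -0.1327  0.107 ] [-3.139e+00  1.000e-03  7.740e-01] op 0.0599 grip 34.9 F [ 1.   0.1 -2.7]
```

Emit:
step_arm --increments '[{"delta_pos":[2.2,-2.8,0],"dr":[0,0,9.4],"fingers":1},{"delta_pos":[4.4,-5.6,0],"dr":[0,0,18.9],"fingers":1},{"delta_pos":[6.6,-8.5,0],"dr":[0,0,28.4],"fingers":1},{"delta_pos":[8.8,-11.3,0],"dr":[0,0,37.8],"fingers":1},{"delta_pos":[8.8,-11.3,0],"dr":[0,0,37.8],"fingers":1}]'

```text
time: 11.6
tool_pos: [0.4891, 0.0104, 0.1073]
tool_rot: [-3.141, 0.003, 0.121]
contact_force: [-0.5, -1.0, -3.6]
opening: 0.0599
grip_force: 34.9
```

```bash
python3 -c "
from h import *
go(.49,.0102,.035,.114)
a=viewer.read_camera('top')[:,:,::-1];s=viewer.read_camera('scene')[:,:,::-1]
r=lambda i:cv2.resize(i,(400,500),interpolation=2)
cv2.imwrite('pics/s4.png',np.hstack([r(a[160:285,280:380]),r(s[130:280,270:390])]))"
```

```text
d cm [0.11 0.04 7.23] dr deg [-0.1  0.2  0.4]
11.6 [0.4891 0.0104 0.1073] [-3.141e+00  3.000e-03  1.210e-01] op 0.0599 grip 34.9 F [-0.5 -1.  -3.6]
```

View pics/s4.png

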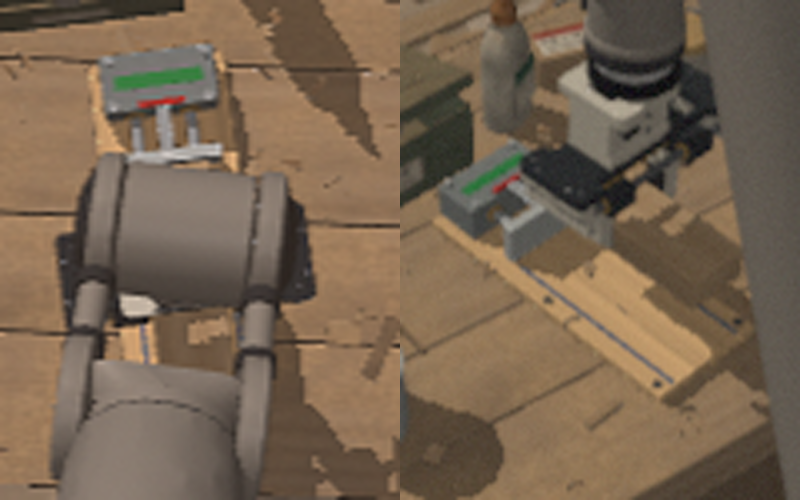

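The batten is held over the lane, short of the stop plate. I'm lowering it.

Emit:
step_arm --increments '[{"delta_pos":[0,0,2.5],"dr":[0,0,0.2],"fingers":1},{"delta_pos":[0,0,5],"dr":[0,0,0.3],"fingers":1},{"delta_pos":[0,0,7],"dr":[0,0,0.3],"fingers":1},{"delta_pos":[0,0,7.8],"dr":[0,0,0.3],"fingers":1},{"delta_pos":[0,0,7.8],"dr":[0,0,0.3],"fingers":1}]'

```text
time: 12.32
tool_pos: [0.4904, 0.0077, 0.0303]
tool_rot: [-3.142, 0.001, 0.113]
contact_force: [0.5, -0.4, -2.7]
opening: 0.0595
grip_force: 34.9
```

```bash
python3 -c "
from h import *
go(.49,.0102,.021,.114)"
```

```text
d cm [-0.01 -0.25  0.93] dr deg [-0.   0.1 -0. ]
12.32 [0.4904 0.0077 0.0303] [-3.142e+00  1.000e-03  1.130e-01] op 0.0595 grip 34.9 F [ 0.5 -0.4 -2.7]
```

Emit:
step_arm --increments '[{"delta_pos":[0,-0.2,0.3],"dr":[0,0,0],"fingers":1},{"delta_pos":[0,-0.2,0.5],"dr":[0,0,0],"fingers":1},{"delta_pos":[0,-0.2,0.7],"dr":[0,0,0],"fingers":1},{"delta_pos":[0,-0.2,0.9],"dr":[0,0,0],"fingers":1},{"delta_pos":[0,-0.2,0.9],"dr":[0,0,0],"fingers":1}]'

```text
time: 12.95
tool_pos: [0.4903, 0.0103, 0.0216]
tool_rot: [3.142, 0.0, 0.114]
contact_force: [0.1, 0.2, -2.8]
opening: 0.0599
grip_force: 34.9
```

```bash
python3 -c "
from h import *
go(.49,.0102,.021,.114)"
```

```text
d cm [-0.03  0.01  0.06] dr deg [ 0.  0. -0.]
12.95 [0.4903 0.0103 0.0216] [3.142 0.    0.114] op 0.0599 grip 34.9 F [ 0.1  0.2 -2.8]
```

Emit:
step_arm --increments '[{"delta_pos":[0,0,0.06],"dr":[0,0,0],"fingers":1},{"delta_pos":[0,0,0.1],"dr":[0,0,0],"fingers":1},{"delta_pos":[0.3,0,0.1],"dr":[0,0,0],"fingers":1},{"delta_pos":[0.6,0,0.1],"dr":[0,0,0],"fingers":1},{"delta_pos":[0.9,0,0.1],"dr":[0,0,0],"fingers":1}]'

```text
time: 13.58
tool_pos: [0.4981, 0.0113, 0.021]
tool_rot: [-3.141, 0.003, 0.114]
contact_force: [-5.9, -0.1, 5.7]
opening: 0.0596
grip_force: 34.9
```

Emit:
step_arm --increments '[{"delta_pos":[0.2,0,0],"dr":[0,0,0],"fingers":1},{"delta_pos":[0.4,0,0],"dr":[0,0,0],"fingers":1},{"delta_pos":[0.6,0,0],"dr":[0,0,0],"fingers":1},{"delta_pos":[0.8,0,0],"dr":[0,0,0],"fingers":1},{"delta_pos":[0.8,0,0],"dr":[0,0,0],"fingers":1}]'

```text
time: 14.2
tool_pos: [0.5052, 0.0122, 0.021]
tool_rot: [-3.141, 0.004, 0.114]
contact_force: [-9.4, -2.0, 8.2]
opening: 0.0599
grip_force: 34.9
```

Emit:
step_arm --increments '[{"delta_pos":[0,0,-0.04],"dr":[0,0,0],"fingers":1},{"delta_pos":[0.2,0,-0.07],"dr":[0,0,0],"fingers":1},{"delta_pos":[0.4,0,-0.07],"dr":[0,0,0],"fingers":1},{"delta_pos":[0.6,0,-0.07],"dr":[0,0,0],"fingers":1},{"delta_pos":[0.6,0,-0.07],"dr":[0,0,0],"fingers":1}]'

```text
time: 14.82
tool_pos: [0.5117, 0.0129, 0.021]
tool_rot: [-3.141, 0.004, 0.114]
contact_force: [-8.0, -2.0, 0.4]
opening: 0.06
grip_force: 34.9
```

```bash
python3 -c "
from h import *
go(.5225,.0140,.021,.114)
a=viewer.read_camera('top')[:,:,::-1];cv2.imwrite('pics/s5.png',cv2.resize(a[160:220,290:350],(600,600),interpolation=2))"
```

```text
d cm [ 1.08  0.01 -0.  ] dr deg [-0.   0.2 -0. ]
14.82 [0.5117 0.0129 0.021 ] [-3.141  0.004  0.114] op 0.06 grip 34.9 F [-8.  -2.   0.4]
```

View pics/s5.png

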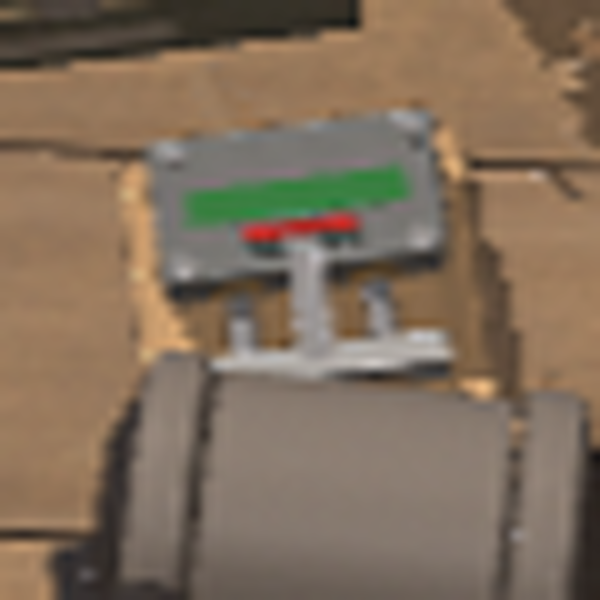

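The red pointer (300,228) is now about 32 crop pixels, or roughly 10 mm, short of the middle of the green band (300,196). That agrees with the pose-based estimate, so I'm pushing about 10 mm more.

Emit:
step_arm --increments '[{"delta_pos":[0.2,0,0],"dr":[0,0,0],"fingers":1},{"delta_pos":[0.4,0,0],"dr":[0,0,0],"fingers":1},{"delta_pos":[0.6,0,0],"dr":[0,0,0],"fingers":1},{"delta_pos":[0.8,0,0],"dr":[0,0,0],"fingers":1},{"delta_pos":[1.0,0,0],"dr":[0,0,0],"fingers":1}]'

```text
time: 15.5
tool_pos: [0.5182, 0.0138, 0.021]
tool_rot: [-3.141, 0.011, 0.114]
contact_force: [-21.4, -5.0, 13.7]
opening: 0.0598
grip_force: 35.0
```

Emit:
step_arm --increments '[{"delta_pos":[0,0,0],"dr":[0,0,0],"fingers":1},{"delta_pos":[0,0,0],"dr":[0,0,0],"fingers":1},{"delta_pos":[0,0,0],"dr":[0,0,0],"fingers":1},{"delta_pos":[0,0,0],"dr":[0,0,0],"fingers":1},{"delta_pos":[0,0,0],"dr":[0,0,0],"fingers":1}]'

```text
time: 16.12
tool_pos: [0.5184, 0.0138, 0.021]
tool_rot: [-3.141, 0.01, 0.114]
contact_force: [-19.1, -4.6, 11.9]
opening: 0.0597
grip_force: 35.0
```

```bash
python3 -c "
from h import *
go(.5225,.0140,.021,.114)
a=viewer.read_camera('top')[:,:,::-1];s=viewer.read_camera('scene')[:,:,::-1];r=lambda i:cv2.resize(i,(400,500),interpolation=2)
cv2.imwrite('pics/s6.png',np.hstack([r(a[165:215,300:340]),r(s[130:280,270:390])]))
h=cv2.cvtColor(a,cv2.COLOR_BGR2HSV)[165:215,300:340];
for n,m in(('red',((h[...,0]<6)|(h[...,0]>174))&(h[...,1]>150)),('green',(abs(h[...,0].astype(int)-65)<15)&(h[...,1]>100))):
  v,u=np.nonzero(m);Q=P('top',np.c_[u+300,v+165],.055 if n=='red' else .051).mean(0)-[.5405,.016,0];print(n,len(u),Q[0]*.9935+Q[1]*.1138)"
```

```text
d cm [ 0.41  0.03 -0.  ] dr deg [-0.   0.6 -0. ]
16.12 [0.5184 0.0138 0.021 ] [-3.141  0.01   0.114] op 0.0597 grip 35.0 F [-19.1  -4.6  11.9]
red 10 0.12344495284528265
green 46 0.12992131608792692
```

View pics/s6.png

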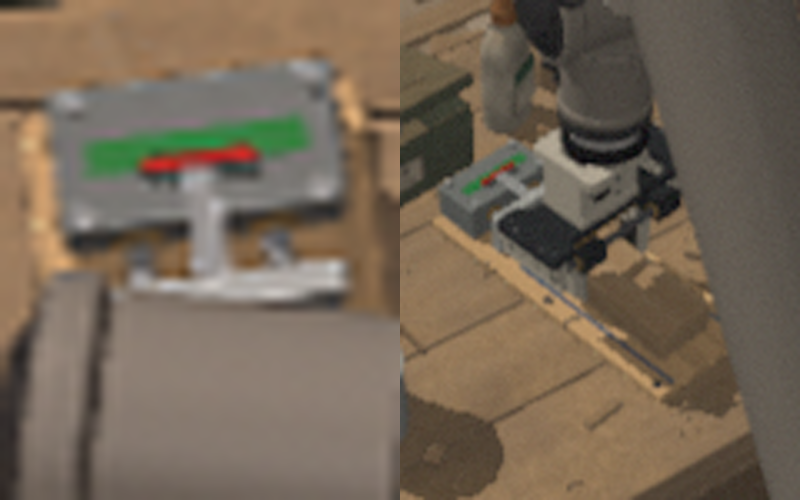

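The pointer is at the near edge of the green band, about 6.5 mm short of its middle, so travel is roughly 14 mm. The vertical load on the bed is adding friction, so I'll ease it off. The command is already about 4 mm ahead.

Emit:
step_arm --increments '[{"delta_pos":[0,0,-0.03],"dr":[0,0,0],"fingers":1},{"delta_pos":[0,0,-0.06],"dr":[0,0,0],"fingers":1},{"delta_pos":[0,0,-0.09],"dr":[0,0,0],"fingers":1},{"delta_pos":[0,0,-0.12],"dr":[0,0,0],"fingers":1},{"delta_pos":[0,0,-0.12],"dr":[0,0,0],"fingers":1}]'

```text
time: 16.85
tool_pos: [0.5201, 0.0138, 0.0214]
tool_rot: [-3.141, 0.007, 0.114]
contact_force: [-9.5, -4.6, -2.7]
opening: 0.0598
grip_force: 34.9
```

```bash
cat > m.py <<'E'
from h import *
go(.5225,.0140,.021,.114)
a=viewer.read_camera('top')[:,:,::-1]
h=cv2.cvtColor(a,cv2.COLOR_BGR2HSV)[165:215,300:340]
for n,m in(('red',((h[...,0]<6)|(h[...,0]>174))&(h[...,1]>150)),('green',(abs(h[...,0].astype(int)-65)<15)&(h[...,1]>100))):
  v,u=np.nonzero(m);Q=P('top',np.c_[u+300,v+165],.055 if n=='red' else .051).mean(0)-[.5405,.016,0];print(n,len(u),Q[0]*.9935+Q[1]*.1138)
E
python3 m.py
python3 - <<'E'
from h import *
a=cv2.imread('pics/top0.png')
h=cv2.cvtColor(a,cv2.COLOR_BGR2HSV)[165:215,300:340]
for n,m in(('red0',((h[...,0]<6)|(h[...,0]>174))&(h[...,1]>150)),('green0',(abs(h[...,0].astype(int)-65)<15)&(h[...,1]>100))):
  v,u=np.nonzero(m);Q=P('top',np.c_[u+300,v+165],.055 if n=='red0' else .051).mean(0)-[.5405,.016,0];print(n,len(u),Q[0]*.9935+Q[1]*.1138)
E
```

```text
d cm [0.24 0.01 0.04] dr deg [-0.   0.4 -0. ]
16.85 [0.5201 0.0138 0.0214] [-3.141  0.007  0.114] op 0.0598 grip 34.9 F [-9.5 -4.6 -2.7]
red 14 0.12479067787873838
green 43 0.1301312562926813
red0 14 0.10718379780655225
green0 62 0.12870773358303253
```

With the vertical load gone, the push along the lane reads about 10 N. The pointer shift gives about 17.6 mm of travel, or 8.8 N, so both are inside the limits. Now I'll hold.

Emit:
step_arm --increments '[{"delta_pos":[0,0,0],"dr":[0,0,0],"fingers":1},{"delta_pos":[0,0,0],"dr":[0,0,0],"fingers":1},{"delta_pos":[0,0,0],"dr":[0,0,0],"fingers":1},{"delta_pos":[0,0,0],"dr":[0,0,0],"fingers":1},{"delta_pos":[0,0,0],"dr":[0,0,0],"fingers":1}]'

```text
time: 17.52
tool_pos: [0.5201, 0.0139, 0.0214]
tool_rot: [-3.141, 0.007, 0.114]
contact_force: [-10.3, -3.6, -1.3]
opening: 0.0599
grip_force: 34.9
```

Emit:
step_arm --increments '[{"delta_pos":[0,0,0],"dr":[0,0,0],"fingers":1},{"delta_pos":[0,0,0],"dr":[0,0,0],"fingers":1},{"delta_pos":[0,0,0],"dr":[0,0,0],"fingers":1},{"delta_pos":[0,0,0],"dr":[0,0,0],"fingers":1},{"delta_pos":[0,0,0],"dr":[0,0,0],"fingers":1}]'

```text
time: 18.15
tool_pos: [0.5201, 0.0139, 0.0214]
tool_rot: [-3.141, 0.007, 0.114]
contact_force: [-10.2, -5.0, -1.0]
opening: 0.06
grip_force: 34.9
```

Emit:
step_arm --increments '[{"delta_pos":[0,0,0],"dr":[0,0,0],"fingers":1},{"delta_pos":[0,0,0],"dr":[0,0,0],"fingers":1},{"delta_pos":[0,0,0],"dr":[0,0,0],"fingers":1},{"delta_pos":[0,0,0],"dr":[0,0,0],"fingers":1},{"delta_pos":[0,0,0],"dr":[0,0,0],"fingers":1}]'

```text
time: 18.77
tool_pos: [0.5201, 0.0138, 0.0214]
tool_rot: [-3.141, 0.007, 0.114]
contact_force: [-10.2, -3.8, -2.3]
opening: 0.0594
grip_force: 34.9
```

Emit:
step_arm --increments '[{"delta_pos":[0,0,0],"dr":[0,0,0],"fingers":1},{"delta_pos":[0,0,0],"dr":[0,0,0],"fingers":1},{"delta_pos":[0,0,0],"dr":[0,0,0],"fingers":1},{"delta_pos":[0,0,0],"dr":[0,0,0],"fingers":1},{"delta_pos":[0,0,0],"dr":[0,0,0],"fingers":1}]'

```text
time: 19.4
tool_pos: [0.5201, 0.0138, 0.0214]
tool_rot: [-3.141, 0.007, 0.114]
contact_force: [-10.3, -3.4, -1.7]
opening: 0.0598
grip_force: 34.9
```

```bash
python3 m.py
```

```text
d cm [0.24 0.01 0.04] dr deg [-0.   0.4 -0. ]
19.4 [0.5201 0.0138 0.0214] [-3.141  0.007  0.114] op 0.0598 grip 34.9 F [-10.3  -3.4  -1.7]
red 14 0.12479067787873838
green 43 0.13013748805709985
```

```bash
python3 -c "
from cell import robot
print(robot.hand_in())"
```

```text
the job is handed in; nothing more can be done
None
```

I've handed the job in, without a verdict returned: the marker and pin are in the tin, and the gripper still holds the batten square in the lane, pressing the stop at about 9–10 N (some 18 mm back), steady for over 2 s.

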